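Put the spare cutter away and screw the storage pot shut

TASK

Stand the blue cutter tube upright in the bore of the storage pot, then put the black lid on and screw it fully home. The lid sits on top of the thread at first: turn it backward (counter-clockwise from above) until it drops past the thread start, then screw it forward (clockwise) until it is tight against its springy seal and stays down by itself. Leave the white tube, the oil bottle and the tape roll where they stand.

Things in the scene. Friction and masses are not known exactly. Their poses are not given: they have to be found in the camera images.
- pot_rim (a point): Storage pot, fixed to the desk: grey body 76 mm across, 40 mm high, on a foot disc 90 mm across; above it a bare metal neck 40 mm across (52 over its thread ribs). The point is the centre of the flat neck rim, 62 mm above the desk; z up. A round bore, 28 mm wide, goes 46 mm down from the rim to a flat floor.
- pot_thread (a point): On the neck's axis, 10 mm below the rim, amid the right-hand thread: three equal ribs, 120 degrees apart, each 85 long, rising 6 mm counter-clockwise, with gaps of 35 degrees. At each rib's low end an upright tooth bars a lid on top of the ribs from turning clockwise, and a dropped lid from turning backward. Their direction is not given: find it by feel or by the lid's height.
- seal (a joint): Red sprung seal ring on the rim, 40 mm outside, 32 mm inside. 0: free, 3.5 mm proud of the rim; 0.0035 m: pushed flush (about 9 N, 2.5 N/mm).
- lid_mid (a point): Black screw lid, loose, on the desk open side down, 46 mm high, 0.12 kg. Point on its axis, 23 mm above its lower edge; z up. Skirt 62 mm across, up to 20 mm; above it a ribbed round grip 48 mm across, held in any direction. Hollow enough for the tube's top. Height of the point above the pot rim: 12 to 19 mm with lugs on top of the thread, about 10 dropped (resting on the seal), 6.5 fully home.
- lid_lugs (a point): On the lid's axis, 4.5 mm above its lower edge, amid three hidden inner lugs 6 mm wide, 120 degrees apart, in a direction not given. Turned backward by at most 120 degrees they meet the gaps and the lid can drop. From there it turns forward 60 to 95 degrees under the ribs, which pull it down, and jams tight; pushing it down on the seal while turning makes this easier.
- blue_tube_mid (a point): Blue plastic cutter tube with a black cap, loose, standing upright: 66 mm high, body 22 mm across, the top 16 mm (cap) 24 mm across, 0.03 kg. The point is its centre, half-way up (33 mm above its foot); z is up along its axis. Standing in the pot, its top is 20 mm above the pot rim and its centre 13 mm below the rim.
- white_tube_mid (a point): Bystander: white tube with a black cap, otherwise the same as the blue one, loose, upright; the point is its centre, 33 mm up.
- oil_mid (a point): Bystander: small brown dropper bottle, 33 mm across, 102 mm high, loose, upright; the point is on its axis, half-way up (51 mm).
- tape_mid (a point): Bystander: roll of brown tape lying flat, 92 mm across, 48 mm high, loose; the point is its centre, 24 mm up.
Mind the look-alikes: they are no part of the job. What is shaped like the part that bears lid_mid but orange or pink is not meant.

How it is judged:
On the way, in this order (a step that is already met when the one before it is completed fails the run):
1. the blue tube stands upright in the pot's bore, on its floor (horizontal distance between blue_tube_mid and pot_rim below 0.008 m and z of blue_tube_mid in the frame of pot_rim below -0.009 m and angle between blue_tube_mid's own z axis and vertical below 0.2 rad), for 0.2 s.
2. the lid, level and over the neck, has dropped past the thread start (horizontal distance between lid_mid and pot_rim below 0.005 m and z of lid_mid in the frame of pot_rim below 0.0112 m and angle between lid_mid's own z axis and vertical below 0.12 rad), for 0.1 s.
At the end, for the whole second after the job is handed in: The blue tube stands on the floor of the pot's bore, and the lid stays down over it by itself, level, within 1.5 mm of fully home and 5 mm of the pot's axis; the white tube, the oil bottle and the tape roll are within 30 mm of where they started (all of step 1 and horizontal distance between lid_mid and pot_rim below 0.005 m and z of lid_mid in the frame of pot_rim below 0.008 m and angle between lid_mid's own z axis and vertical below 0.06 rad and distance of each of white_tube_mid, oil_mid, tape_mid from where it was at the start of the episode below 0.03 m); the robot touches nothing.
It fails at once if a bystander (white tube, oil bottle or tape roll) is pushed more than 30 mm from its place or knocked over (distance of any of white_tube_mid, oil_mid, tape_mid from where it was at the start of the episode above 0.03 m or angle between any of white_tube_mid, oil_mid, tape_mid's own z axis and vertical above 0.5 rad).
It also fails if it takes over 70 s, if anything falls off the work surface, if the arm or the gripper's body presses on something with over 40 N, if the wrist force passes 120 N, or if a joint passes its speed limit or range.

ROBOT

A 7-joint arm with a two-finger parallel gripper is mounted at the origin on a cart in front of the work surface, level with it; the furniture and walls round the work are solid. World frame = base frame: x ahead of the robot, y to its left, z up, the work surface at z = 0. Lengths are in m, angles in rad, forces in N, time in s.
With the tool pointing down it reaches from about 0.425 to 0.925 m from the base axis. Payload 6.8 kg.
Tool frame: the origin (TCP) lies on the centre line of the jaws, within the pads' length; the fingertips stand 25 mm ahead of it and the grasp point (between the pads) lies 6 mm ahead of it; z points along the fingers, y is the direction in which the jaws open and shut (so a half turn about z gives the same grasp; the last joint's range is limited). The gripper opens to 85 mm and grips with 20 to 120 N. Pads are 22 mm wide; open, the fingers measure 114 mm over their backs; the gripper's body (76 mm by 85 mm) begins 54 mm behind the grasp point. The pads swing forward as they close: fully open they stand 13 mm farther back than shut.
Start: joints at [1.186, 0.477, 0.022, 1.555, -0.011, 1.109, -0.083], TCP at [0.184, -0.649, 0.256] pointing down, gripper open.
Joint ranges: [-2.96, 2.96], [-0.34, 2.1], [-1.41, 1.46], [0.24, 2.44], [-1.37, 4.51], [0.17, 1.92], [-2.96, 2.96]. Speed limits (rad/s): [2.39, 2.39, 3.14, 3.14, 3.14, 3.14, 3.14].

INTERFACE

Orientations are given as a unit quaternion [w, x, y, z].
In Python, from station import status, cams, order, models gives the robot as it stands.
- The arm moves only by the tool move_arm, never from a script. Its argument "steps" is one flat list of numbers, 7 for each row, row after row: the gripper's target within -1 to 1 (fully open at 1, half-way at 0, shut at -1), then the shift along the world's x, y, z in cm, then the turn, a rotation vector about the world's x, y, z in degrees. A call has 1 to 8 rows; each row shifts and turns the commanded pose from where the row before left it; what a row does not reach is not made up. A row lasts 1/10 s, in which the tool goes at most 50 mm and 8.59 degrees, less where a joint would pass 70% of its speed; a pose out of reach is approached as far as the arm can. A call with a gripper value outside its range is refused whole. The fingers move at their own pace and stop on an object; "newtons" is the grip in N (left out, the last holds). Time passes only in rows, so rows that do not move let the fingers close. It gives the time, the measured TCP pose, the force and the opening at its end, in the units of the state.
- status.get_obs(): the state, without advancing time (a new reading comes with each control period).
- cams.read_camera(name): name is "scene" or "top" or "wrist"; returns a dict with "pixels" (480x640x3 uint8, red, green, blue), "mtx" (3x3 intrinsics, pixels), "T" (4x4, takes a point from camera to world coordinates); the wrist camera has in their place "T_tool_cam" (4x4, takes a point from camera to tool coordinates, whose origin is the TCP and whose axes are the flange's). Camera axes: x right, y down, z forward; pixel columns grow to the right and rows downward; lengths in m; the calibration is good to about 2 mm. A picture is of the moment at which its call begins: read the wrist's pose just before it. There is no depth.
- order.hand_in(): hands the job in, once; it reports no verdict.
Trained networks look in the newest picture that a camera, given by its name, has taken for a name from the list of things; names that differ only in an ending like _2 or _b are one class to them, and where a whole thing is asked for, a point or a joint stands for the part that bears it (a point fixed in the world has none). Each returns a list of dicts, best first, with "score" (0 to 1); they miss things now and then, are a little off and sometimes report something else, mostly with a low value. They report only what shows in the picture. A call takes as long as a camera call. They do not tell look-alikes from the thing itself.
- models.silhouettes(camera, query): "region" (480x640 bool, what is visible of it) and "box" ([centre column, centre row, width, height] in pixels, round what is visible of it).
- models.place_of(camera, query): "position" ([row, column] in pixels: a listed point, or the origin of a listed thing).
The state is a dict: "t": time; "q": joint angles; "joint_vel": joint speeds; "joint_torque": joint torques, N m; "eef_pos": TCP position; "tool_rot": TCP orientation; "contact_force": force on the tool from outside, world axes, zero at the start; "torque": the same for the moment, N m; "gripper_width": opening from 0.0 (shut) to 1.0 (fully open).
Only numpy, scipy, OpenCV 4.12 (cv2) and the standard library are available. Lean on these libraries where they do the work, as an engineer would, in place of code of your own. Each camera call takes 0.05 s, during which the arm holds its last target.

## Working session

There is one attempt and no reset: what is moved stays moved. The work goes in short steps, Python scripts to look and compute and a tool call to move; the robot and the scene stay as the last step left them, time stands still between calls to the robot, and variables do not carry over. Pictures are saved under pics/ and viewed, and the job is handed in when it is done.

Besides the shell and the picture viewer there is one more tool, called after ">>>" as a command line: name --argument value ..., lists and objects as JSON in quotes. move_arm: Moves the arm, as the interface text tells. Its arguments: {"type":"object","properties":{"steps":{"type":"array"},"newtons":{"type":"number"}},"required":["steps"]}

```bash
mkdir -p pics; cat > h.py <<'E'
import numpy as np, cv2
from station import status, cams, order, models
def snap(n,f):
    r=cams.read_camera(n); cv2.imwrite('pics/'+f,cv2.cvtColor(r['pixels'],cv2.COLOR_RGB2BGR)); return r
def ray(r,px,z,T=None):
    T=r['T'] if T is None else T
    T=np.array(T);d=T[:3,:3]@np.linalg.solve(np.array(r['mtx']),[px[1],px[0],1.]);o=T[:3,3]
    return o+d*(z-o[2])/d[2]
E
python3 - <<'E'
from h import *
print(status.get_obs())
Z={'pot_rim':.062,'pot_thread':.052,'lid_mid':.023,'blue_tube_mid':.033,'white_tube_mid':.033,'oil_mid':.051,'tape_mid':.024}
for n in('scene','top'):
    r=snap(n,n+'0.png'); print(n,np.array(r['T'])[:3,3])
    for k in Z:
        for c in models.place_of(n,k)[:4]:
            print(k,round(c['score'],2),np.round(c['position']),np.round(ray(r,c['position'],Z[k]),4))
E
```

```text
{'t': 0.0, 'q': array([ 1.18591053,  0.47777175,  0.02235171,  1.55650343, -0.01147208,
        1.10930503, -0.08309311]), 'joint_vel': array([-6.95101056e-04, -9.25689975e-05,  2.40189436e-04, -1.90966785e-03,
       -3.18035916e-04, -7.12088795e-04,  4.26982969e-04]), 'joint_torque': array([ 1.73452790e-04, -5.96455872e+01,  1.60830840e+00, -2.81193709e+01,
        1.24768488e-02,  9.39875812e-03,  9.05723027e-06]), 'eef_pos': array([ 0.18426935, -0.64876491,  0.25532299]), 'tool_rot': array([-9.05310276e-04,  9.90436496e-01,  1.37966242e-01, -2.11179840e-04]), 'contact_force': array([ 0.09074925, -0.05312723,  0.85271793]), 'torque': array([-0.02869115, -0.0187327 ,  0.03362929]), 'gripper_width': 0.9978858396718093}
scene [0.18172928 0.58029375 0.60210511]
pot_rim 0.93 [261. 334.] [ 0.4961 -0.1068  0.062 ]
pot_thread 0.62 [265. 334.] [ 0.4988 -0.1101  0.052 ]
lid_mid 0.88 [288. 256.] [ 0.6037 -0.0236  0.023 ]
lid_mid 0.81 [233. 316.] [ 0.5926 -0.2256  0.023 ]
lid_mid 0.59 [325. 244.] [0.5704 0.0623 0.023 ]
lid_mid 0.57 [271. 208.] [ 0.706  -0.0269  0.023 ]
blue_tube_mid 0.96 [299. 201.] [0.6619 0.0518 0.033 ]
white_tube_mid 0.67 [251. 261.] [ 0.6461 -0.1109  0.033 ]
oil_mid 0.84 [236. 392.] [ 0.4422 -0.2423  0.051 ]
tape_mid 0.86 [382. 324.] [0.4078 0.1108 0.024 ]
top [ 0.48088401 -0.07221067  0.90293732]
pot_rim 0.93 [276. 345.] [ 0.4937 -0.1157  0.062 ]
pot_thread 0.65 [275. 344.] [ 0.4951 -0.1131  0.052 ]
lid_mid 0.72 [220. 299.] [ 0.6029 -0.0235  0.023 ]
lid_mid 0.72 [170. 301.] [ 0.705  -0.0248  0.023 ]
lid_mid 0.7 [231. 407.] [ 0.5853 -0.2408  0.023 ]
lid_mid 0.66 [238. 256.] [0.5658 0.0613 0.023 ]
blue_tube_mid 0.74 [188. 266.] [0.6652 0.044  0.033 ]
white_tube_mid 0.6 [197. 348.] [ 0.6504 -0.1202  0.033 ]
oil_mid 0.66 [304. 408.] [ 0.4415 -0.2378  0.051 ]
tape_mid 0.66 [315. 232.] [0.4124 0.1046 0.024 ]
```

View pics/scene0.png

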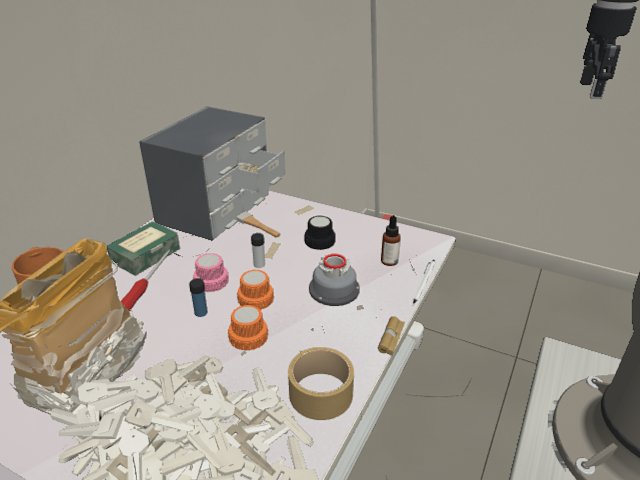

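View pics/top0.png

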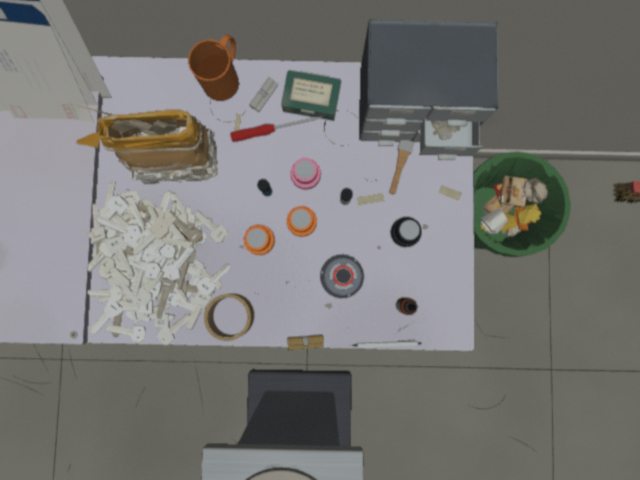

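The scene and top pictures agree. The pot is at about (0.495, -0.11), the blue tube at scene px (200,298) and the only black lid at scene px (319,233), top px (406,231). Next I'll move above the blue tube.

>>> move_arm --steps '[1,2.4,3.5,0,0,0,0,1,2.4,3.5,0,0,0,0,1,2.4,3.5,0,0,0,0,1,2.4,3.5,0,0,0,0,1,2.4,3.5,0,0,0,0,1,2.4,3.5,0,0,0,0,1,2.4,3.5,0,0,0,0,1,2.4,3.5,0,0,0,0]' --newtons 30

```text
t: 1.6
eef_pos: [0.3773, -0.3679, 0.2566]
tool_rot: [0.0, 0.99, 0.138, 0.0]
contact_force: [0.5, -0.4, 0.4]
gripper_width: 0.998
```

>>> move_arm --steps '[1,2.4,3.5,0,0,0,0,1,2.4,3.5,0,0,0,0,1,2.4,3.5,0,0,0,0,1,2.4,3.5,0,0,0,0,1,2.4,3.5,0,0,0,0,1,2.4,3.5,0,0,0,0,1,2.4,3.5,0,0,0,0,1,2.4,3.5,0,0,0,0]'

```text
t: 2.4
eef_pos: [0.5693, -0.0879, 0.2566]
tool_rot: [0.0, 0.99, 0.138, 0.0]
contact_force: [0.2, -0.1, -0.0]
gripper_width: 0.997
```

>>> move_arm --steps '[1,2.4,3.3,0,0,0,0,1,2.4,3.3,0,0,0,0,1,2.4,3.3,0,0,0,0,1,0,0,0,0,0,0,1,0,0,0,0,0,0]'

```text
t: 2.9
eef_pos: [0.6405, 0.0107, 0.256]
tool_rot: [-0.0, 0.99, 0.139, -0.0]
contact_force: [0.5, -0.7, 0.5]
gripper_width: 1.0
```

```bash
cat >> h.py <<'E'
from scipy.spatial.transform import Rotation as Ro
def wrist(f):
    o=status.get_obs(); r=snap('wrist',f)
    q=o['tool_rot'];W=np.eye(4);W[:3,:3]=Ro.from_quat([q[1],q[2],q[3],q[0]]).as_matrix();W[:3,3]=o['eef_pos']
    r['T']=W@np.array(r['T_tool_cam']);return o,r
Z={'pot_rim':.062,'pot_thread':.052,'lid_mid':.023,'blue_tube_mid':.033,'white_tube_mid':.033,'oil_mid':.051,'tape_mid':.024}
E
python3 - <<'E'
from h import *
o,r=wrist('w1.png'); print(o); print(r['T_tool_cam'])
for k in Z:
    for c in models.place_of('wrist',k)[:3]:
        print(k,round(c['score'],2),np.round(c['position']),np.round(ray(r,c['position'],Z[k]),4))
E
```

```text
{'t': 2.9, 'q': array([ 0.1164716 ,  0.44133003, -0.31396553,  1.62504107,  0.14839271,
        1.09929114, -1.52896111]), 'joint_vel': array([ 0.03342302, -0.0171959 ,  0.03235974,  0.02178462,  0.00469804,
        0.0033258 ,  0.00205817]), 'joint_torque': array([-2.28801638e+00, -5.59460521e+01, -4.48978990e+00, -2.82938218e+01,
       -1.78701645e-01, -1.11783282e-01, -5.55428036e-02]), 'eef_pos': array([0.64053805, 0.01067611, 0.25595637]), 'tool_rot': array([-9.25812779e-05,  9.90299328e-01,  1.38950210e-01, -2.68530442e-04]), 'contact_force': array([ 0.46830108, -0.68692824,  0.53351385]), 'torque': array([-0.05830512, -0.01086302, -0.03253425]), 'gripper_width': 0.9995641192127677}
[[-1.07109174e-05 -9.63728753e-01 -2.66883666e-01  6.64203185e-02]
 [ 9.99999854e-01 -1.54626257e-04  5.18228993e-04 -1.58335366e-03]
 [-5.40699403e-04 -2.66883622e-01  9.63728613e-01 -1.17028066e-01]
 [ 0.00000000e+00  0.00000000e+00  0.00000000e+00  1.00000000e+00]]
pot_rim 0.92 [406. 402.] [ 0.4917 -0.1103  0.062 ]
pot_thread 0.64 [396. 398.] [ 0.494  -0.1077  0.052 ]
pot_thread 0.28 [407. 402.] [ 0.484  -0.1154  0.052 ]
lid_mid 0.93 [255. 344.] [ 0.606  -0.0228  0.023 ]
lid_mid 0.91 [332. 546.] [ 0.5845 -0.2361  0.023 ]
lid_mid 0.91 [155. 387.] [ 0.7021 -0.0322  0.023 ]
blue_tube_mid 0.94 [172. 286.] [0.6652 0.0474 0.033 ]
blue_tube_mid 0.6 [329. 547.] [ 0.5911 -0.2279  0.033 ]
white_tube_mid 0.59 [234. 457.] [ 0.6545 -0.1114  0.033 ]
```

View pics/w1.png

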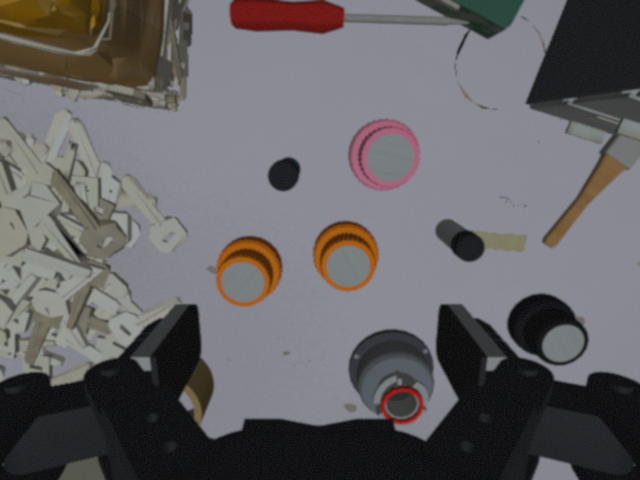

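>>> move_arm --steps '[0.4,0.8,1.2,-2,0,0,0,0.4,0.8,1.2,-2,0,0,0,0.4,0.8,1.2,-2,0,0,0,0.4,0,0,-2,0,0,0,0.4,0,0,-1.6,0,0,0,0.4,0,0,0,0,0,0,0.4,0,0,0,0,0,0]'

```text
t: 4.0
eef_pos: [0.6645, 0.045, 0.1606]
tool_rot: [0.0, 0.99, 0.138, -0.0]
contact_force: [0.1, 0.0, -0.6]
gripper_width: 0.704
```

```bash
python3 - <<'E'
from h import *
o,r=wrist('w2.png'); print(o['eef_pos'],o['gripper_width'])
for c in models.place_of('wrist','blue_tube_mid')[:2]:
        print(round(c['score'],2),np.round(c['position']),np.round(ray(r,c['position'],.033),4))
for c in models.silhouettes('wrist','blue_tube_mid')[:2]: print(c['score'],c['box'])
g=cv2.cvtColor(r['pixels'],cv2.COLOR_RGB2GRAY); 
def P(p):
    T=np.linalg.inv(r['T']);v=np.array(r['mtx'])@(T[:3,:3]@np.array(p)+T[:3,3]);return v[:2]/v[2]
print(P([.665,.047,.066]),P([.665,.047,0]),ray(r,(240,320),.066))
E
```

```text
[0.66454611 0.04502721 0.16060545] 0.7040384164908795
0.62 [237. 314.] [0.6654 0.0492 0.033 ]
0.57 [413. 627.] [ 0.6001 -0.2059  0.033 ]
0.61 [317.0, 241.4, 43.3, 58.8]
[317.54074423 254.08062708] [317.59672517 226.98816678] [0.67322252 0.04790982 0.066     ]
```

View pics/w2.png

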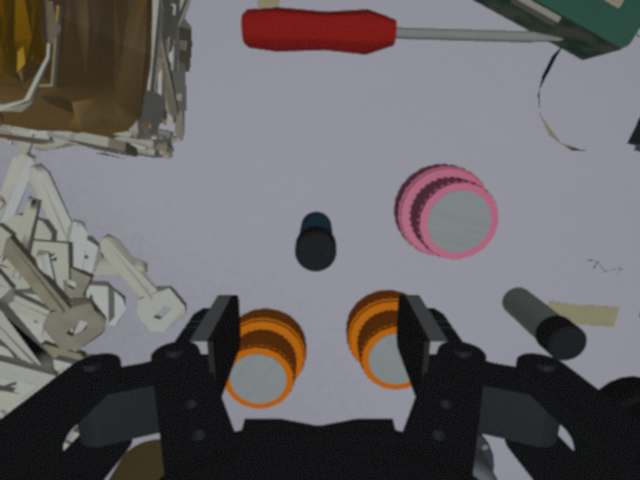

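>>> move_arm --steps '[0.4,0.15,0.25,-2.1,0,0,0,0.4,0,0,-2.1,0,0,0,0.4,0,0,-2.1,0,0,0,0.4,0,0,-2.1,0,0,0,0.4,0,0,0,0,0,0,-1,0,0,0,0,0,0,-1,0,0,0,0,0,0,-1,0,0,0,0,0,0]' --newtons 30

```text
t: 4.95
eef_pos: [0.6673, 0.0483, 0.0783]
tool_rot: [0.0, 0.99, 0.138, 0.002]
contact_force: [0.1, 0.2, 2.6]
gripper_width: 0.268
```

>>> move_arm --steps '[-1,0,0,0,0,0,0,-1,0,0,0,0,0,0,-1,0,0,0,0,0,0,-1,0,0,0,0,0,0]'

```text
t: 5.35
eef_pos: [0.6673, 0.0483, 0.0782]
tool_rot: [0.0, 0.99, 0.138, 0.002]
contact_force: [0.2, 0.5, 7.0]
gripper_width: 0.265
```

```bash
python3 - <<'E'
from h import *
o,r=wrist('w3.png'); print(o['eef_pos'],o['gripper_width'])
snap('scene','s3.png')
E
```

```text
[0.66730709 0.04832776 0.07815642] 0.26544613026352487
```

View pics/w3.png

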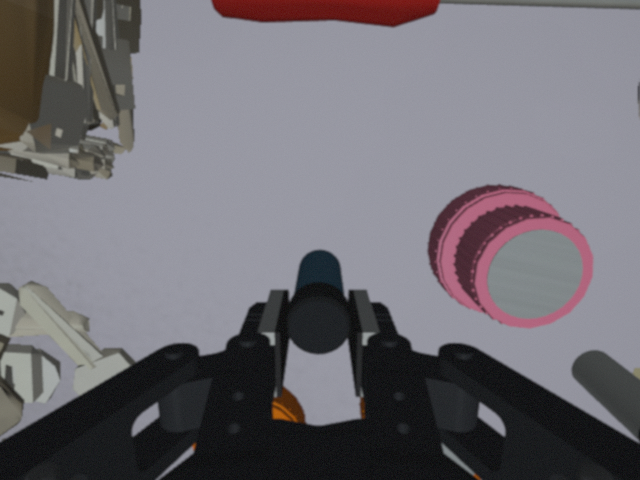

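View pics/s3.png

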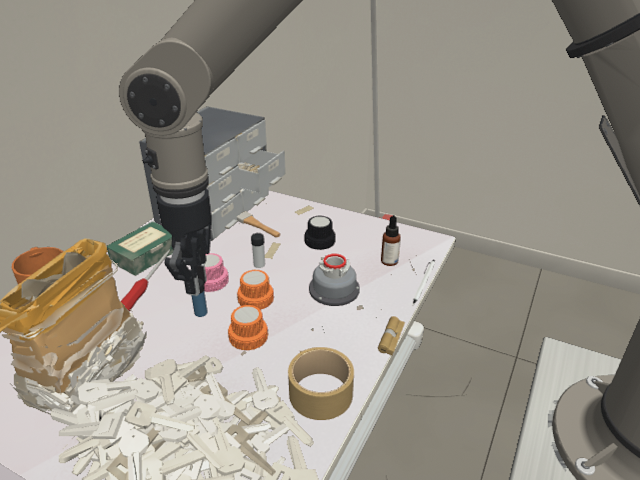

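>>> move_arm --steps '[-1,0,0,1,0,0,0,-1,0,0,2,0,0,0,-1,0,0,3,0,0,0,-1,0,0,4,0,0,0,-1,-2,-3,2,0,0,0,-1,-2.5,-3,0,0,0,0,-1,-2.5,-3,0,0,0,0,-1,0,0,0,0,0,0]'

```text
t: 6.25
eef_pos: [0.5927, -0.048, 0.1968]
tool_rot: [0.002, 0.991, 0.134, -0.001]
contact_force: [0.5, -0.9, -0.0]
gripper_width: 0.265
```

```bash
cat >> h.py <<'E'
def red(r,z=.0655):
    h=cv2.cvtColor(r['pixels'],cv2.COLOR_RGB2HSV).astype(int)
    m=(((h[...,0]<6)|(h[...,0]>174))&(h[...,1]>170)&(h[...,2]>90)).astype(np.uint8)
    n,l,s,c=cv2.connectedComponentsWithStats(m)
    for i in range(1,n):
        if s[i,4]>40:
            ys,xs=np.where(l==i)
            # project pixels to plane, fit circle bounds
            p=np.array([ray(r,(y,x),z)[:2] for y,x in zip(ys,xs)])
            hull=cv2.convexHull(p.astype(np.float32))
            (cx,cy),ax,a=cv2.fitEllipse(hull)
            print('red',s[i],np.round([cx,cy],4),np.round(ax,4))
E
python3 - <<'E'
from h import *
o,r=wrist('w4.png'); print(o['eef_pos'],o['gripper_width'])
red(r)
for n in('scene','top'): print(n); r=snap(n,n+'4.png'); red(r)
E
```

```text
[ 0.59270567 -0.04801872  0.19678045] 0.2651273249268732
red [338 366  27  41 239] [ 0.4919 -0.1028] [0.0245 0.034 ]
scene
red [324 255  21  14  85] [ 0.4945 -0.1033] [0.0363 0.0395]
red [121 279  26  31 339] [0.735  0.1199] [0.0255 0.0751]
top
```

View pics/w4.png

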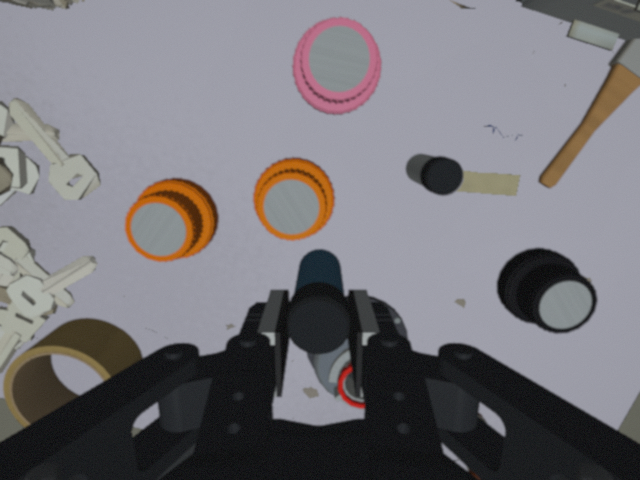

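View pics/scene4.png

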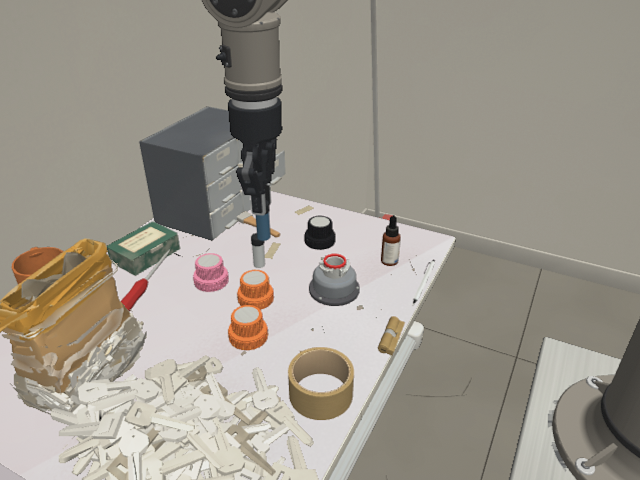

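>>> move_arm --steps '[-1,-4,-2,0,0,0,0,-1,-4,-2,0,0,0,0,-1,-4,-2,0,0,0,0,-1,-4,-2,0,0,0,0,-1,0,0,0,0,0,0,-1,0,0,0,0,0,0]'

```text
t: 7.0
eef_pos: [0.4367, -0.1212, 0.1968]
tool_rot: [0.0, 0.99, 0.138, 0.001]
contact_force: [0.5, 0.4, -0.0]
gripper_width: 0.27
```

```bash
python3 - <<'E'
from h import *
o,r=wrist('w5.png'); print(o['eef_pos'],o['tool_rot'])
red(r)
for k in('pot_rim','lid_mid','oil_mid'):
  for c in models.place_of('wrist',k)[:3]:
        print(k,round(c['score'],2),np.round(c['position']),np.round(ray(r,c['position'],Z[k]),4))
E
```

```text
[ 0.43671192 -0.12119122  0.19683315] [9.87790490e-05 9.90394938e-01 1.38265466e-01 7.20369834e-04]
red [297 115  61  63 773] [ 0.4939 -0.1091] [0.0371 0.0372]
pot_rim 0.7 [145. 330.] [ 0.4953 -0.1105  0.062 ]
pot_rim 0.69 [289. 322.] [ 0.4021 -0.1322  0.062 ]
pot_rim 0.18 [145. 326.] [ 0.4945 -0.1086  0.062 ]
lid_mid 0.86 [ 67. 545.] [ 0.584  -0.2383  0.023 ]
lid_mid 0.6 [274. 476.] [ 0.4318 -0.2492  0.023 ]
oil_mid 0.8 [274. 478.] [ 0.4393 -0.2363  0.051 ]
oil_mid 0.18 [147. 330.] [ 0.4937 -0.1117  0.051 ]
```

View pics/w5.png

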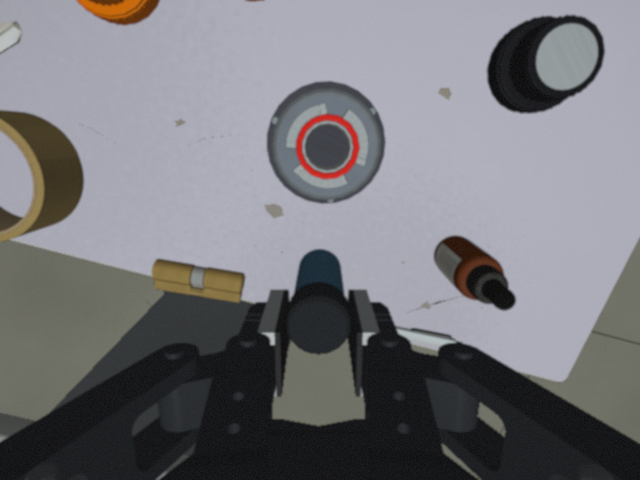

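```bash
cat > a.py <<'E'
from h import *
o=status.get_obs(); r=cams.read_camera('wrist');q=o['tool_rot'];W=np.eye(4);W[:3,:3]=Ro.from_quat([q[1],q[2],q[3],q[0]]).as_matrix();W[:3,3]=o['eef_pos'];r['T']=W@np.array(r['T_tool_cam'])
t=o['eef_pos']
p=ray(r,(322,319),t[2]-.0122);print(p-t,W[:3,:3].T@(p-t))
# lower part: foot outline at z=t-.0782, r=.011 ; top-most row predicted for offset d in tool x
T=np.linalg.inv(r['T']);
def P(p):
    v=np.array(r['mtx'])@(T[:3,:3]@np.array(p)+T[:3,3]);return v[:2]/v[2]
for zz,rad in((.0122,.012),(-0.0378+.066,.012),(.0782,.011)):
  for dx in(-.002,0,.002):
    a=np.linspace(0,2*np.pi,60);pts=np.array([P(W[:3,:3]@np.array([dx+rad*np.cos(b),rad*np.sin(b),zz])+t) for b in a]);print(zz,dx,pts.min(0),pts.max(0))
E
python3 a.py
```

```text
[ 0.00061186  0.00143529 -0.0122    ] [ 0.00096805 -0.00120789  0.01220157]
0.0122 -0.002 [289.10810544 298.69563214] [355.57107284 358.88918829]
0.0122 0 [288.99917064 293.42569031] [355.71134296 354.0719852 ]
0.0122 0.002 [288.88941582 288.11513845] [355.8526689  349.21930016]
0.028200000000000003 -0.002 [291.91485704 282.18367565] [351.90419572 337.28197405]
0.028200000000000003 0 [291.82606498 277.38268706] [352.01835258 332.85477312]
0.028200000000000003 0.002 [291.73667007 272.54840766] [352.13328443 328.3980986 ]
0.0782 -0.002 [299.89989602 248.60420442] [342.05943617 288.49064053]
0.0782 0 [299.85257136 244.86116353] [342.12137528 284.95473064]
0.0782 0.002 [299.80500075 241.09838102] [342.18363627 281.40069694]
```

```bash
python3 -c "
import cv2
a=cv2.imread('pics/w5.png')[230:370,250:390];cv2.imwrite('pics/c5.png',cv2.convertScaleAbs(cv2.resize(a,(560,560),interpolation=cv2.INTER_CUBIC),alpha=2,beta=30))"
```

```text
(no output)
```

View pics/c5.png

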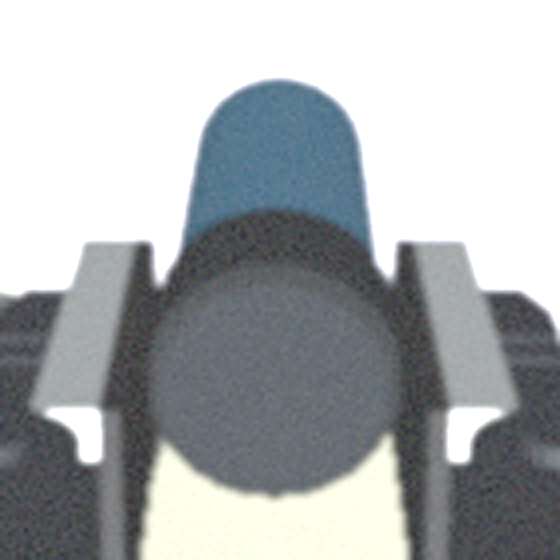

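>>> move_arm --steps '[-1,3,0.6,0,0,0,0,-1,2.9,0.7,-1,0,0,0,-1,0,0,-2,0,0,0,-1,0,0,-2,0,0,0,-1,0,0,0,0,0,0,-1,0,0,0,0,0,0]'

```text
t: 7.85
eef_pos: [0.4953, -0.1083, 0.1463]
tool_rot: [-0.0, 0.99, 0.138, -0.0]
contact_force: [0.5, -0.1, 0.2]
gripper_width: 0.267
```

```bash
python3 - <<'E'
from h import *
o,r=wrist('w6.png'); print(o['eef_pos'],o['contact_force'])
snap('scene','s6.png')
a=cv2.imread('pics/w6.png')[150:400,200:440];b=cv2.imread('pics/s6.png')[150:330,260:420]
f=lambda x:cv2.convertScaleAbs(cv2.resize(x,(400,400),interpolation=cv2.INTER_CUBIC),alpha=1.6)
cv2.imwrite('pics/c6.png',np.hstack([f(a),f(b)]))
E
```

```text
[ 0.49528547 -0.10830155  0.14627407] [ 0.49543835 -0.12343834  0.20738782]
```

View pics/c6.png

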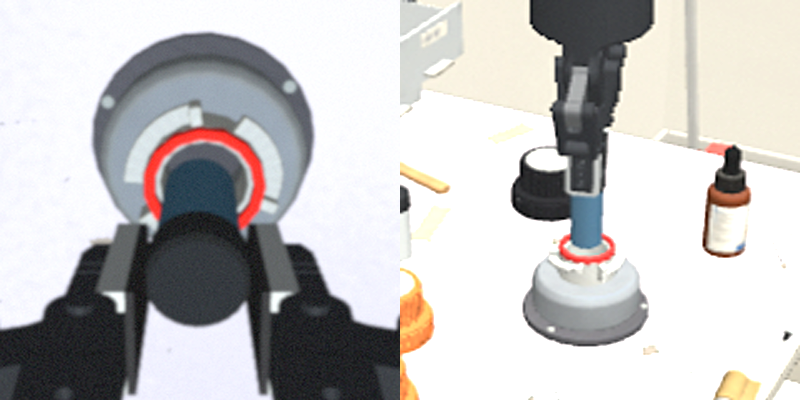

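>>> move_arm --steps '[-1,0.15,-0.07,-0.5,0,0,0,-1,0,0,-1,0,0,0,-1,0,0,-1,0,0,0,-1,0,0,0,0,0,0]'

```text
t: 8.35
eef_pos: [0.4952, -0.1094, 0.1196]
tool_rot: [-0.0, 0.99, 0.138, -0.001]
contact_force: [-1.0, -0.5, -0.2]
gripper_width: 0.271
```

>>> move_arm --steps '[-1,-0.1,0,-1,0,0,0,-1,0,0,-0.8,0,0,0,-1,0,0,-0.4,0,0,0,-1,0,0,0,0,0,0]'

```text
t: 8.75
eef_pos: [0.495, -0.1094, 0.0985]
tool_rot: [-0.0, 0.99, 0.138, -0.001]
contact_force: [1.0, -0.7, -0.3]
gripper_width: 0.269
```

>>> move_arm --steps '[-1,0,0,-0.3,0,0,0,-1,0,0,0,0,0,0,-0.2,0,0,0,0,0,0,0.2,0,0,0,0,0,0,0.2,0,0,0,0,0,0,0.2,0,0,4,0,0,0,0.2,0,0,4,0,0,0,0.2,0,0,2,0,0,0]'

```text
t: 9.55
eef_pos: [0.4968, -0.1096, 0.1995]
tool_rot: [0.001, 0.99, 0.138, 0.002]
contact_force: [1.1, -0.8, -0.2]
gripper_width: 0.599
```

>>> move_arm --steps '[1,-3,0,0,0,0,0,1,-3,0,0,0,0,0,1,0,0,0,0,0,0,1,0,0,0,0,0,0]'

```text
t: 9.95
eef_pos: [0.4355, -0.1097, 0.1967]
tool_rot: [0.0, 0.99, 0.138, 0.0]
contact_force: [0.5, -0.2, -0.0]
gripper_width: 1.0
```

```bash
python3 - <<'E'
from h import *
o,r=wrist('w7.png'); print(o['eef_pos'],o['contact_force'])
red(r)
for k,z in(('blue_tube_mid',.049),('lid_mid',.023)):
  for c in models.place_of('wrist',k)[:3]:
        print(k,round(c['score'],2),np.round(c['position']),np.round(ray(r,c['position'],z),4))
snap('scene','s7.png')
a=cv2.imread('pics/w7.png')
b=cv2.imread('pics/s7.png')[180:330,250:400]
f=lambda x:cv2.convertScaleAbs(cv2.resize(x,(400,400),interpolation=cv2.INTER_CUBIC),alpha=1.6)
cv2.imwrite('pics/c7.png',np.hstack([cv2.resize(a,(400,400)),f(b)]))
E
```

```text
[ 0.43545793 -0.10969225  0.19667357] [ 0.50082357 -0.18155208 -0.01714044]
red [315 118  62  63 785] [ 0.4938 -0.1092] [0.0371 0.0374]
blue_tube_mid 0.68 [148. 347.] [ 0.4947 -0.1109  0.049 ]
lid_mid 0.82 [ 68. 561.] [ 0.5849 -0.2379  0.023 ]
```

View pics/c7.png

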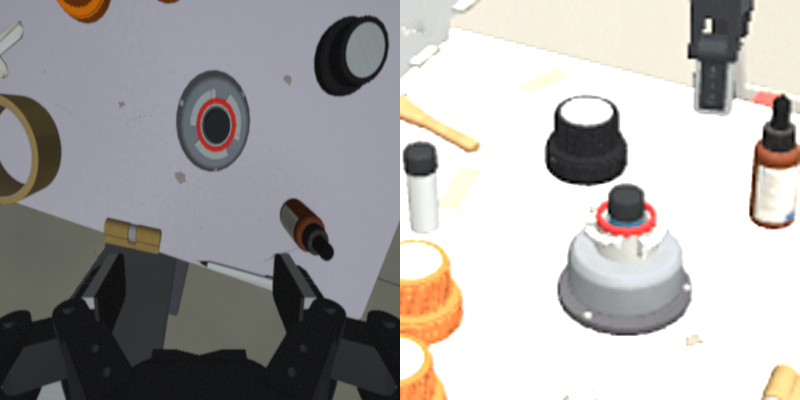

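View pics/w7.png

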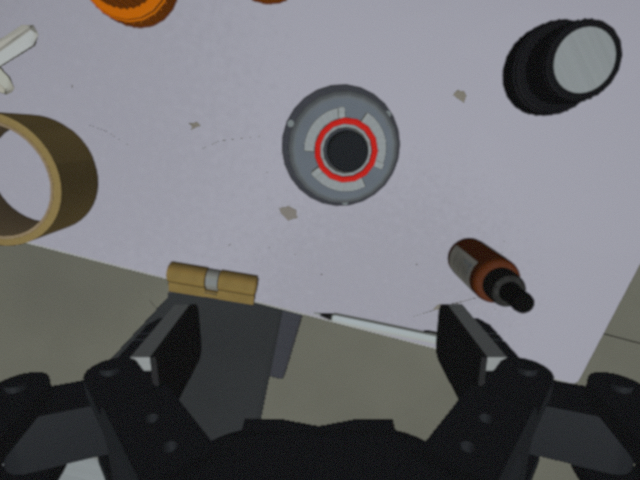

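>>> move_arm --steps '[1,3,-2.6,0,0,0,0,1,3,-2.6,0,0,0,0,1,3,-2.6,0,0,0,0,1,3,-2.5,-1.6,0,0,0,1,3,-2.5,-2,0,0,0,1,0,0,0,0,0,0,1,0,0,0,0,0,0]'

```text
t: 10.85
eef_pos: [0.5857, -0.2376, 0.1586]
tool_rot: [-0.001, 0.99, 0.138, -0.001]
contact_force: [0.3, -0.1, -0.8]
gripper_width: 1.0
```

```bash
python3 - <<'E'
from h import *
o,r=wrist('w8.png'); print(o['eef_pos'],o['q'])
for k,z in(('lid_mid',.023),):
  for c in models.place_of('wrist',k)[:3]:
        print(k,round(c['score'],2),np.round(c['position']),np.round(ray(r,c['position'],z),4))
for c in models.silhouettes('wrist','lid_mid')[:2]: print(c['score'],c['box'])
E
```

```text
[ 0.58568471 -0.23756626  0.15863826] [ 0.4639112   0.52174389 -0.24011047  1.73440692  0.1502631   0.90581016
 -1.13323463]
lid_mid 0.82 [235. 320.] [ 0.5867 -0.2368  0.023 ]
0.88 [33.2, 116.8, 65.7, 106.3]
0.85 [47.8, 7.0, 77.5, 12.2]
```

View pics/w8.png

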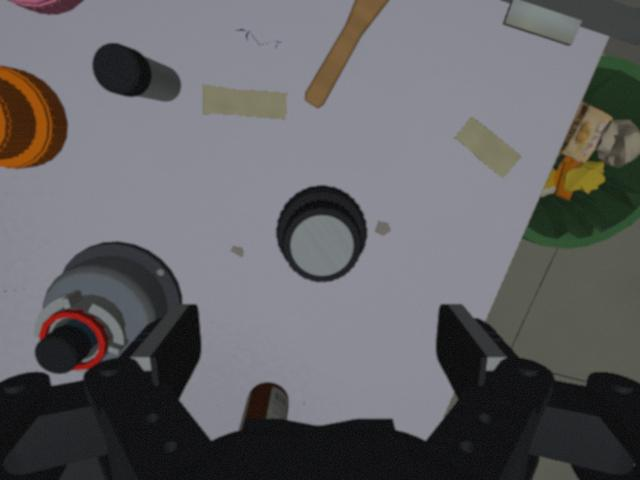

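```bash
python3 - <<'E'
from h import *
o,r=wrist('w8.png')
g=cv2.cvtColor(r['pixels'],cv2.COLOR_RGB2GRAY);print(g[245,321])
m=((g>100)&(g<150)).astype(np.uint8)
n,l,s,c=cv2.connectedComponentsWithStats(m);i=l[245,321];print(s[i],c[i],ray(r,c[i][::-1],.046),ray(r,(245,321),.046))
E
```

```text
124
[ 293  216   62   59 2862] [323.08280922 244.66806429] [ 0.58668448 -0.23783152  0.046     ] [ 0.58613462 -0.23666955  0.046     ]
```

>>> move_arm --steps '[1,0.07,0,-3,0,0,0,1,0,0,-3,0,0,0,1,0,0,-3,0,0,0,1,0,0,-1.4,0,0,0,1,0,0,0,0,0,0,-1,0,0,0,0,0,0,-1,0,0,0,0,0,0,-1,0,0,0,0,0,0]' --newtons 50

```text
t: 11.85
eef_pos: [0.5874, -0.2379, 0.0585]
tool_rot: [0.001, 0.99, 0.138, 0.001]
contact_force: [-4.3, 1.2, 11.0]
gripper_width: 0.535
```

>>> move_arm --steps '[-1,0,0,0,0,0,0,-1,0,0,0,0,0,0,-1,0,0,0,0,0,0]'

```text
t: 12.15
eef_pos: [0.5873, -0.2379, 0.0586]
tool_rot: [0.001, 0.99, 0.138, 0.001]
contact_force: [-2.0, 1.0, 8.2]
gripper_width: 0.539
```

```bash
python3 - <<'E'
from h import *
o,r=wrist('w9.png'); print(o['eef_pos'],o['contact_force'],o['gripper_width'])
E
```

```text
[ 0.5873277  -0.23789686  0.05858933] [-1.9622707   1.01473964  8.20257113] 0.5387233889329759
```

View pics/w9.png

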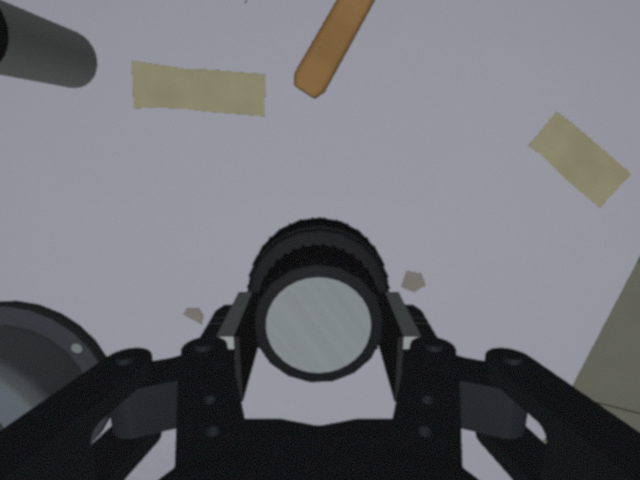

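>>> move_arm --steps '[0.6,0,0,0,0,0,0,0.6,0,0,0,0,0,0,0.6,0,0,-0.6,0,0,0,0.6,0,0,-0.5,0,0,0,0.6,0,0,0,0,0,0,0.6,0,0,0,0,0,0]'

```text
t: 12.8
eef_pos: [0.5859, -0.2374, 0.0448]
tool_rot: [-0.0, 0.99, 0.138, -0.0]
contact_force: [-0.3, 0.2, 0.9]
gripper_width: 0.799
```

>>> move_arm --steps '[-1,0,0,0.1,0,0,0,-1,0,0,0,0,0,0,-1,0,0,0,0,0,0,-1,0,0,0,0,0,0,-1,0,0,0,0,0,0]'

```text
t: 13.3
eef_pos: [0.5865, -0.2375, 0.0469]
tool_rot: [0.0, 0.99, 0.138, 0.0]
contact_force: [-1.7, 0.8, 5.1]
gripper_width: 0.548
```

```bash
python3 - <<'E'
from h import *
o,r=wrist('w10.png'); print(o['eef_pos'],o['contact_force'],o['gripper_width'],o['torque'])
E
```

```text
[ 0.58649284 -0.23754744  0.04688751] [-1.73360054  0.82022386  5.13171904] 0.5479009202601497 [ 0.12392081  0.32085854 -0.00220055]
```

View pics/w10.png

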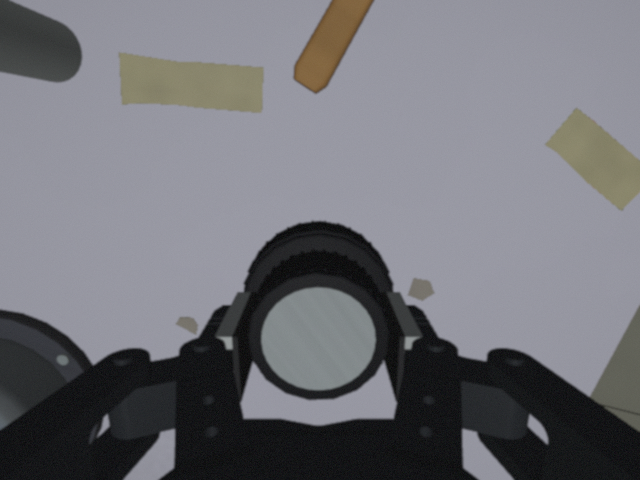

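>>> move_arm --steps '[-1,0,0,1,0,0,0,-1,0,0,2,0,0,0,-1,0,0,4,0,0,0,-1,0,0,4,0,0,0,-1,0,0,0.8,0,0,0,-1,0,0,0,0,0,0]'

```text
t: 13.95
eef_pos: [0.5872, -0.2379, 0.1665]
tool_rot: [0.001, 0.99, 0.138, 0.002]
contact_force: [-0.4, -0.1, -2.3]
gripper_width: 0.552
```

```bash
cat > lidfit.py <<'E'
from h import *
import sys
o,r=wrist(sys.argv[1]); t=o['eef_pos'];print(t,o['contact_force'],o['gripper_width'],o['q'][6])
g=cv2.cvtColor(r['pixels'],cv2.COLOR_RGB2GRAY)
m=((g>95)&(g<150)).astype(np.uint8);m[:280]=0;m[:, :255]=0;m[:,385:]=0
n,l,s,c=cv2.connectedComponentsWithStats(m);i=l[340,319];print(s[i],c[i])
zz=t[2]-.0239+.023
cnt,_=cv2.findContours((l==i).astype(np.uint8),cv2.RETR_EXTERNAL,cv2.CHAIN_APPROX_NONE)
p=np.array([ray(r,(y,x),zz)[:2] for x,y in cnt[0][:,0]]).astype(np.float32)
(cx,cy),ax,a=cv2.fitEllipse(p);print('lid top',cx,cy,ax,'off',cx-t[0],cy-t[1])
snap('scene','s'+sys.argv[1])
E
python3 lidfit.py w11.png
```

```text
[ 0.58723824 -0.23792304  0.16652065] [-0.40351221 -0.05500125 -2.31651466] 0.5515493861155893 -1.1327686324184227
[ 261  287  115  103 8233] [318.78270375 337.54876716]
lid top 0.586902916431427 -0.23640984296798706 (0.037606626749038696, 0.03769670054316521) off -0.00033532855654039295 0.0015132006167241363
```

View pics/sw11.png

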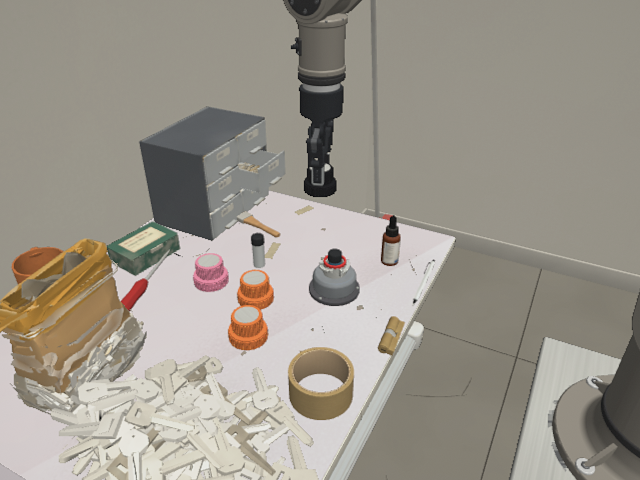

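>>> move_arm --steps '[-1,-3.1,4.2,0,0,0,0,-1,-3.1,4.2,0,0,0,0,-1,-3.1,4.3,0,0,0,0,-1,0,0,0,0,0,0,-1,0,0,0,0,0,0]'

```text
t: 14.55
eef_pos: [0.4962, -0.1156, 0.1631]
tool_rot: [-0.0, 0.99, 0.139, -0.001]
contact_force: [0.1, -0.7, -0.9]
gripper_width: 0.551
```

```bash
python3 lidfit.py w12.png; python3 -c "
import cv2,numpy as np
a=cv2.imread('pics/w12.png')[100:400,180:480];b=cv2.imread('pics/sw12.png')[150:330,260:420]
f=lambda x:cv2.convertScaleAbs(cv2.resize(x,(400,400),interpolation=cv2.INTER_CUBIC),alpha=1.6)
cv2.imwrite('pics/c12.png',np.hstack([f(a),f(b)]))"
```

```text
[ 0.49622995 -0.115619    0.16308454] [ 0.14605664 -0.67311766 -0.89837654] 0.5513147830059848 -1.3124188746944194
[ 261  287  115  103 9251] [318.09458437 338.31466868]
lid top 0.49583330750465393 -0.11413135379552841 (0.03764810413122177, 0.03771389275789261) off -0.00039664566167096904 0.0014876500398088854
```

View pics/c12.png

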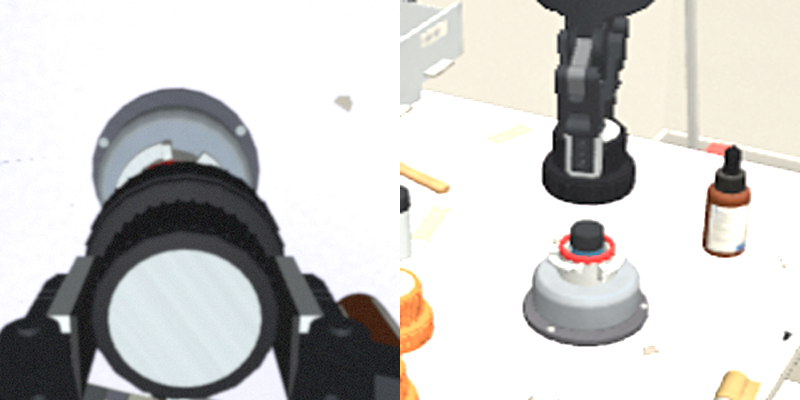

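>>> move_arm --steps '[-1,-0.2,0.5,-0.2,0,0,0,-1,0,0,-1.2,0,0,0,-1,0,0,-1.2,0,0,0,-1,0,0,-1.2,0,0,0,-1,0,0,-1,0,0,0,-1,0,0,0,0,0,0,-1,0,0,0,0,0,0]'

```text
t: 15.35
eef_pos: [0.4955, -0.1115, 0.116]
tool_rot: [-0.0, 0.99, 0.138, -0.0]
contact_force: [-0.3, -0.1, -0.8]
gripper_width: 0.547
```

>>> move_arm --steps '[-1,-0.13,0.08,-0.4,0,0,0,-1,0,0,-0.4,0,0,0,-1,0,0,-0.2,0,0,0,-1,0,0,0,0,0,0,-1,0,0,0,0,0,0]'

```text
t: 15.85
eef_pos: [0.4943, -0.1107, 0.1064]
tool_rot: [0.0, 0.99, 0.138, 0.0]
contact_force: [0.2, -0.3, -1.4]
gripper_width: 0.55
```

>>> move_arm --steps '[-1,0,0,-0.3,0,0,0,-1,0,0,-0.2,0,0,0,-1,0,0,0,0,0,0]'

```text
t: 16.15
eef_pos: [0.494, -0.1107, 0.101]
tool_rot: [-0.0, 0.99, 0.138, -0.0]
contact_force: [0.2, 0.2, -0.3]
gripper_width: 0.547
```

>>> move_arm --steps '[-1,0,0,-0.2,0,0,0,-1,0,0,0,0,0,0]'

```text
t: 16.35
eef_pos: [0.4941, -0.1107, 0.0991]
tool_rot: [-0.0, 0.99, 0.138, -0.0]
contact_force: [0.8, 0.5, -1.0]
gripper_width: 0.548
```

>>> move_arm --steps '[-1,0,0,-0.2,0,0,0,-1,0,0,0,0,0,0]'

```text
t: 16.55
eef_pos: [0.4941, -0.1107, 0.0971]
tool_rot: [-0.0, 0.99, 0.138, -0.0]
contact_force: [0.8, 0.3, -0.1]
gripper_width: 0.551
```

```bash
python3 lidfit.py w13.png; python3 -c "
import cv2,numpy as np
a=cv2.imread('pics/w13.png')[100:400,180:480];b=cv2.imread('pics/sw13.png')[150:330,260:420]
f=lambda x:cv2.convertScaleAbs(cv2.resize(x,(400,400),interpolation=cv2.INTER_CUBIC),alpha=1.6)
cv2.imwrite('pics/c13.png',np.hstack([f(a),f(b)]))"
```

```text
[ 0.49409977 -0.11068168  0.09707884] [ 0.82324767  0.289901   -0.14211509] 0.5511532342498098 -1.3705221911036332
[ 261  287  115  103 9244] [318.06761142 338.33751623]
lid top 0.49369993805885315 -0.10919054597616196 (0.03761480748653412, 0.03767680376768112) off -0.000399832542655687 0.0014911344882118927
```

View pics/c13.png

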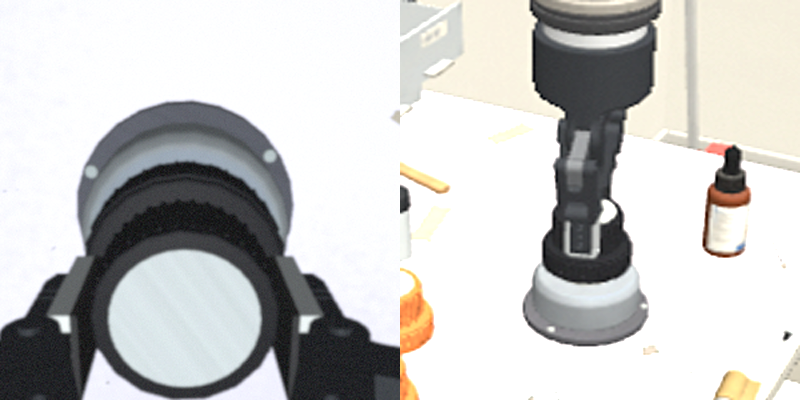

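>>> move_arm --steps '[-1,0,0,-0.2,0,0,0,-1,0,0,0,0,0,0]'

```text
t: 16.85
eef_pos: [0.4945, -0.1107, 0.0953]
tool_rot: [0.0, 0.99, 0.138, 0.0]
contact_force: [0.1, 0.3, 0.2]
gripper_width: 0.548
```

>>> move_arm --steps '[-1,0,0,-0.2,0,0,0,-1,0,0,0,0,0,0]'

```text
t: 17.05
eef_pos: [0.4945, -0.1107, 0.0935]
tool_rot: [0.0, 0.99, 0.138, 0.0]
contact_force: [-0.7, -0.2, 5.0]
gripper_width: 0.545
```

>>> move_arm --steps '[-1,0,0,-0.05,0,0,-4,-1,0,0,0,0,0,-4,-1,0,0,0,0,0,-4,-1,0,0,0,0,0,0]'

```text
t: 17.45
eef_pos: [0.4949, -0.1108, 0.0934]
tool_rot: [0.0, 0.999, 0.033, 0.001]
contact_force: [0.2, -0.1, 4.7]
gripper_width: 0.549
```

```bash
python3 lidfit.py w14.png; python3 -c "
from h import *
print(status.get_obs()['torque'])"
```

```text
[ 0.49488985 -0.11081392  0.09339114] [ 0.17014311 -0.09628504  4.67706849] 0.5489187662437393 -1.5512397744233548
[ 261  287  115  103 9273] [318.11592796 338.32556886]
lid top 0.4945478141307831 -0.10958124697208405 (0.037660930305719376, 0.03770693019032478) off -0.00034204024430095625 0.0012326723048099314
[-0.02815456  0.0818106  -0.02246365]
```

>>> move_arm --steps '[-1,0,0,-0.05,0,0,-6,-1,0,0,0,0,0,-6,-1,0,0,0,0,0,-6,-1,0,0,0,0,0,-6,-1,0,0,0,0,0,0]'

```text
t: 18.05
eef_pos: [0.4951, -0.1108, 0.093]
tool_rot: [0.0, 0.984, -0.176, 0.001]
contact_force: [-0.4, -0.4, 5.8]
gripper_width: 0.552
```

```bash
python3 -c "
from h import *
o=status.get_obs();print(o['torque'],o['q'][6],o['contact_force'])"
```

```text
[-0.06438643  0.05221295 -0.06688638] -1.9026779792596775 [-0.38359837 -0.43828425  5.77704178]
```

>>> move_arm --steps '[-1,0,0,-0.05,0,0,-6,-1,0,0,0,0,0,-6,-1,0,0,-0.05,0,0,-6,-1,0,0,0,0,0,-6,-1,0,0,0,0,0,0]'

```text
t: 18.55
eef_pos: [0.4954, -0.111, 0.0924]
tool_rot: [-0.0, 0.926, -0.377, 0.001]
contact_force: [-0.7, -0.5, 8.7]
gripper_width: 0.55
```

```bash
python3 -c "
from h import *
o=status.get_obs();print(o['torque'],o['q'],o['contact_force'])"
```

```text
[-0.04019348  0.15931832 -0.07238537] [ 0.10066895  0.43439427 -0.00426392  2.08555167  0.00388103  0.61912905
 -2.25054601] [-0.69197282 -0.50665749  8.67173057]
```

>>> move_arm --steps '[-1,0,0,0,0,0,-5,-1,0,0,0,0,0,-5,-1,0,0,0,0,0,-5,-1,0,0,0,0,0,0]'

```text
t: 18.95
eef_pos: [0.4953, -0.111, 0.0923]
tool_rot: [-0.0, 0.869, -0.495, 0.001]
contact_force: [-0.3, 0.2, 8.9]
gripper_width: 0.549
```

```bash
python3 lidfit.py w15.png;  python3 -c "
from h import *
o=status.get_obs();print(o['torque'],o['q'][6],o['contact_force'])"
```

```text
[ 0.49534311 -0.11098971  0.09232646] [-0.32534498  0.17454613  8.8931271 ] 0.5487604303962178 -2.4659354627176318
[ 261  287  115  103 9234] [318.33712367 338.26554039]
lid top 0.4944061040878296 -0.11090214550495148 (0.037633929401636124, 0.03768226504325867) off -0.0009370095483125507 8.756434344245334e-05
[-0.09480824  0.205721   -0.15158915] -2.464268559928649 [-0.74553042 -1.31956163  9.34192181]
```

View pics/w15.png

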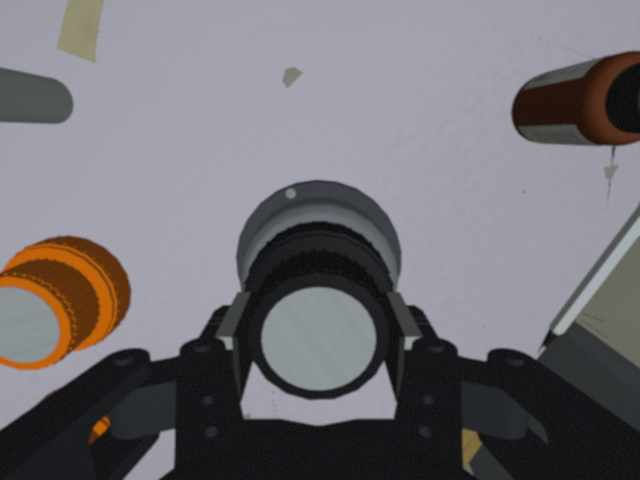

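>>> move_arm --steps '[-1,0,0,0,0,0,-5,-1,0,0,0,0,0,-5,-1,0,0,0,0,0,-4,-1,0,0,0,0,0,0]' --newtons 70

```text
t: 19.45
eef_pos: [0.4948, -0.1103, 0.0923]
tool_rot: [-0.0, 0.803, -0.596, 0.0]
contact_force: [-3.5, 1.5, 12.3]
gripper_width: 0.541
```

```bash
python3 lidfit.py w16.png;  python3 -c "
from h import *
o=status.get_obs();print(o['torque'],o['q'][6],o['contact_force'])"
```

```text
[ 0.49481719 -0.11032411  0.09233713] [-3.51392405  1.50521821 12.25075851] 0.540967278226019 -2.6647724882558133
[ 262  287  114  103 9250] [318.34162162 338.14789189]
lid top 0.4936087131500244 -0.11038777977228165 (0.03762597218155861, 0.03765984624624252) off -0.001208473231950613 -6.366549994159254e-05
[0.30849573 0.71454458 0.28282595] -2.6637786841822315 [-2.44545692  1.80312742 11.38328816]
```

View pics/w16.png

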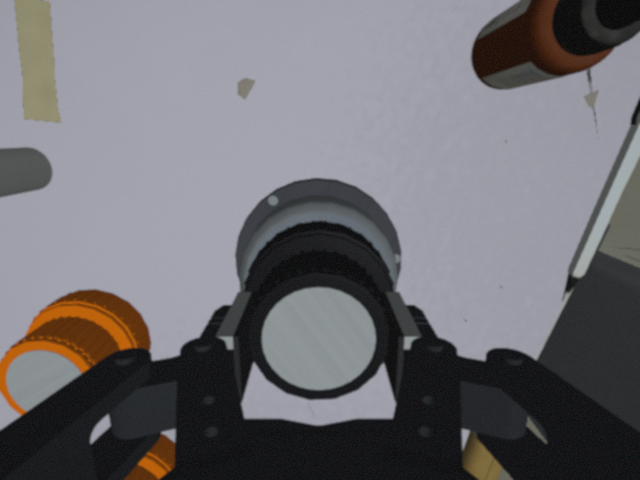

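>>> move_arm --steps '[-1,0,0,0,0,0,-4,-1,0,0,0,0,0,0]'

```text
t: 19.75
eef_pos: [0.4947, -0.1103, 0.0923]
tool_rot: [-0.0, 0.783, -0.623, 0.0]
contact_force: [-3.3, -0.2, 12.3]
gripper_width: 0.546
```

```bash
python3 -c "
from h import *
o=status.get_obs();print(o['torque'],o['q'][6],o['contact_force'],o['eef_pos'])"
```

```text
[0.1763965  0.70757941 0.76130079] -2.7209220096774347 [-3.28143405 -0.19370099 12.32125843] [ 0.4947461  -0.11027744  0.09230482]
```

>>> move_arm --steps '[-1,0,0,0,0,0,-5,-1,0,0,0,0,0,0]'

```text
t: 19.95
eef_pos: [0.495, -0.1119, 0.0923]
tool_rot: [0.0, 0.754, -0.657, 0.001]
contact_force: [-0.8, -3.4, 9.9]
gripper_width: 0.545
```

```bash
python3 -c "
from h import *
o=status.get_obs();print(o['torque'],o['q'][6],o['contact_force'],o['eef_pos'],2*np.degrees(np.arctan2(o['tool_rot'][2],o['tool_rot'][1])))"; python3 lidfit.py w17.png
```

```text
[-0.94138084  0.51176078  0.97095434] -2.792315502950061 [-0.83481793 -3.43118482  9.93705542] [ 0.49500645 -0.11185234  0.09228487] -82.07549468607714
[ 0.49500645 -0.11185234  0.09228487] [-0.83481793 -3.43118482  9.93705542] 0.5446302632127218 -2.792315502950061
[ 262  292  114  102 9171] [318.35361465 342.66154182]
lid top 0.49337470531463623 -0.11030932515859604 (0.0375988595187664, 0.03767791762948036) off -0.0016317470523962152 0.001543016302486766
```

View pics/w17.png

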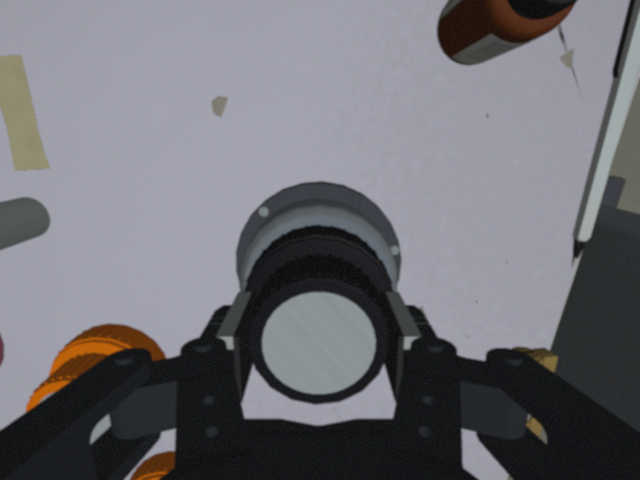

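>>> move_arm --steps '[0.5,0,0,0,0,0,0,0.5,0,0,0,0,0,0,0.5,0,0,0,0,0,0,0.5,0,0,2,0,0,0,0.5,0,0,3,0,0,0,0.5,0,0,3,0,0,0,0.5,0,0,0,0,0,0,0.5,0,0,0,0,0,0]'

```text
t: 20.85
eef_pos: [0.4944, -0.1105, 0.1715]
tool_rot: [-0.0, 0.754, -0.657, 0.0]
contact_force: [0.2, -0.0, -1.7]
gripper_width: 0.748
```

```bash
python3 - <<'E'
from h import *
o,r=wrist('w18.png');print(o['eef_pos'],o['contact_force'],o['torque'])
for c in models.place_of('wrist','lid_mid')[:2]: print(c['score'],ray(r,c['position'],.0685))
s=snap('scene','s18.png')
for c in models.place_of('scene','lid_mid')[:5]: print(c['score'],c['position'],ray(s,c['position'],.0685))
b=cv2.imread('pics/s18.png')[180:320,270:400]
cv2.imwrite('pics/c18.png',cv2.convertScaleAbs(cv2.resize(b,(780,600),interpolation=cv2.INTER_CUBIC),alpha=1.5))
E
```

```text
[ 0.49439631 -0.11048004  0.17153347] [ 0.21621867 -0.01177634 -1.68661021] [0.02749378 0.01264329 0.0131254 ]
0.95 [ 0.66706927 -0.05570304  0.0685    ]
0.89 [ 0.58473093 -0.05225175  0.0685    ]
0.95 [275.2, 207.8] [0.65841492 0.03037436 0.0685    ]
0.81 [258.4, 333.3] [ 0.49744308 -0.10533614  0.0685    ]
0.72 [289.0, 254.7] [0.57127525 0.0258999  0.0685    ]
0.68 [323.6, 244.0] [0.54200222 0.10096511 0.0685    ]
```

View pics/w18.png

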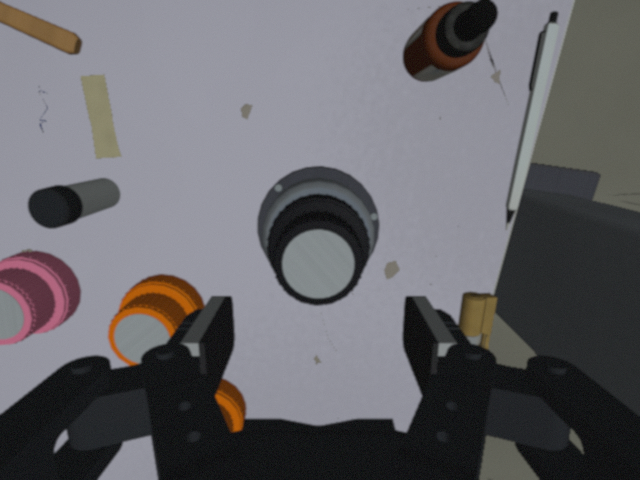

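View pics/c18.png

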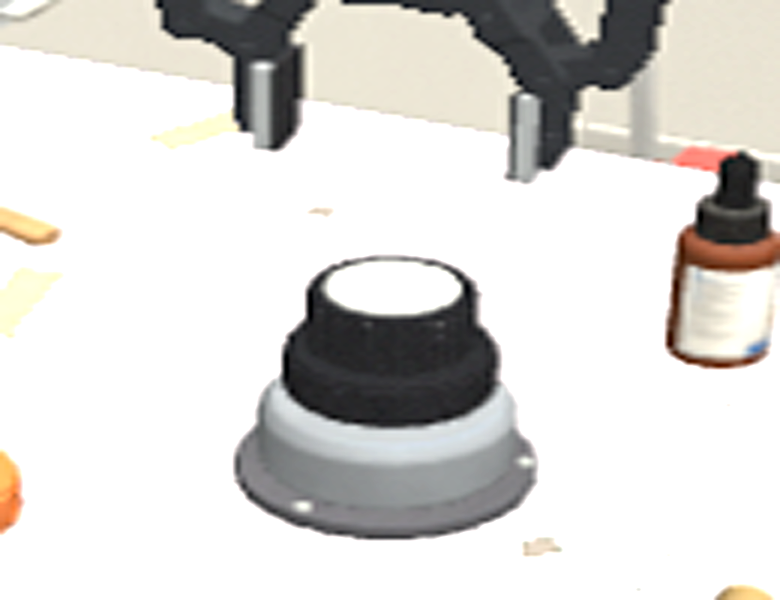

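>>> move_arm --steps '[0.5,0,0,0,0,0,8.5,0.5,0,0,0,0,0,8.5,0.5,0,0,0,0,0,8.5,0.5,0,0,0,0,0,8.5,0.5,0,0,0,0,0,8.5,0.5,0,0,0,0,0,8.5,0.5,0,0,0,0,0,8.5,0.5,0,0,0,0,0,8.5]'

```text
t: 21.85
eef_pos: [0.4936, -0.1106, 0.1703]
tool_rot: [-0.0, 0.993, -0.12, -0.001]
contact_force: [-1.7, -0.6, 0.3]
gripper_width: 0.751
```

>>> move_arm --steps '[0.5,0,0,-1.5,0,0,8.5,0.5,0,0,-1.5,0,0,8.5,0.5,0,0,-1.5,0,0,8.5,0.5,0,0,-1.5,0,0,8.5,0.5,0,0,-1.5,0,0,0,0.5,0,0,0,0,0,0,0.5,0,0,0,0,0,0]'

```text
t: 22.55
eef_pos: [0.4938, -0.1107, 0.0958]
tool_rot: [-0.0, 0.985, 0.172, -0.001]
contact_force: [0.6, 0.5, 0.9]
gripper_width: 0.751
```

>>> move_arm --steps '[0.5,0,0,-0.2,0,0,0,-1,0,0,0,0,0,0,-1,0,0,0,0,0,0,-1,0,0,0,0,0,0,-1,0,0,0,0,0,0]' --newtons 90

```text
t: 23.05
eef_pos: [0.4948, -0.1113, 0.0955]
tool_rot: [0.001, 0.985, 0.172, 0.001]
contact_force: [-1.6, -0.8, 7.8]
gripper_width: 0.528
```

```bash
cat > st.py <<'E'
from h import *
o=status.get_obs();print(o['torque'],o['q'][6],o['contact_force'],o['eef_pos'],2*np.degrees(np.arctan2(o['tool_rot'][2],o['tool_rot'][1])))
E
python3 st.py
```

```text
[-0.36994067  0.3054133  -0.17161495] -1.2321145938927216 [-1.61296359 -0.79360546  7.77299823] [ 0.49480536 -0.11129724  0.09551815] 19.799108731490264
```

>>> move_arm --steps '[-1,0,0,0,0,0,-4,-1,0,0,0,0,0,0]'

```text
t: 23.25
eef_pos: [0.4946, -0.1111, 0.0955]
tool_rot: [0.001, 0.99, 0.138, 0.0]
contact_force: [-2.5, -1.7, 8.0]
gripper_width: 0.526
```

```bash
python3 st.py
```

```text
[-0.34043083  0.60943478  0.43555774] -1.2906971205451576 [-2.54569368 -1.69831661  8.00267945] [ 0.49455673 -0.11109864  0.09552597] 15.876344850693446
```

```bash
python3 lidfit.py w19.png
```

```text
[ 0.49455673 -0.11109864  0.09552597] [-2.54569368 -1.69831661  8.00267945] 0.525721977305575 -1.2906971205451576
[ 263  285  112  101 8820] [318.09512472 335.01269841]
lid top 0.49537017941474915 -0.10927638411521912 (0.0365845263004303, 0.036654792726039886) off 0.0008134512646288394 0.0018222544204287011
```

View pics/w19.png

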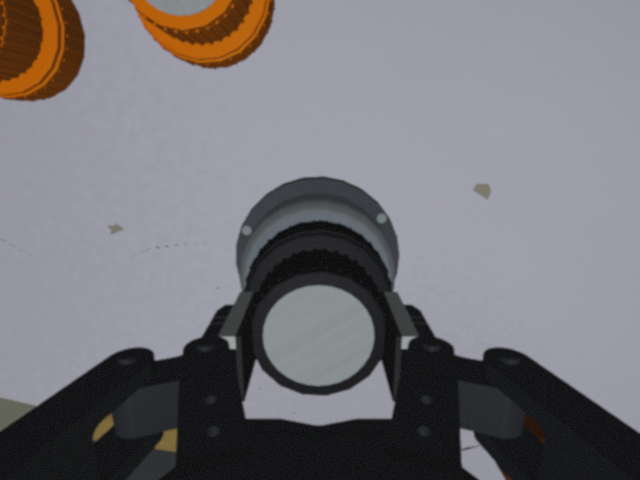

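>>> move_arm --steps '[-1,0,0,0,0,0,-5,-1,0,0,0,0,0,0]'

```text
t: 23.55
eef_pos: [0.4957, -0.1107, 0.0955]
tool_rot: [0.001, 0.996, 0.095, 0.002]
contact_force: [-1.5, -1.2, 12.9]
gripper_width: 0.527
```

```bash
python3 st.py; python3 lidfit.py w20.png
```

```text
[-0.29449734  0.44268894  1.0647705 ] -1.3637381539286717 [-1.51663626 -1.1785356  12.92336252] [ 0.4956934  -0.11073188  0.09554409] 10.865864672154224
[ 0.4956934  -0.11073188  0.09554409] [-1.51663626 -1.1785356  12.92336252] 0.5273110991026057 -1.3637381539286717
[ 263  289  111  100 8768] [318.10150547 338.42529653]
lid top 0.49533340334892273 -0.10935242474079132 (0.03658801317214966, 0.03665805235505104) off -0.00035999263045688457 0.0013794513848724987
```

View pics/w20.png

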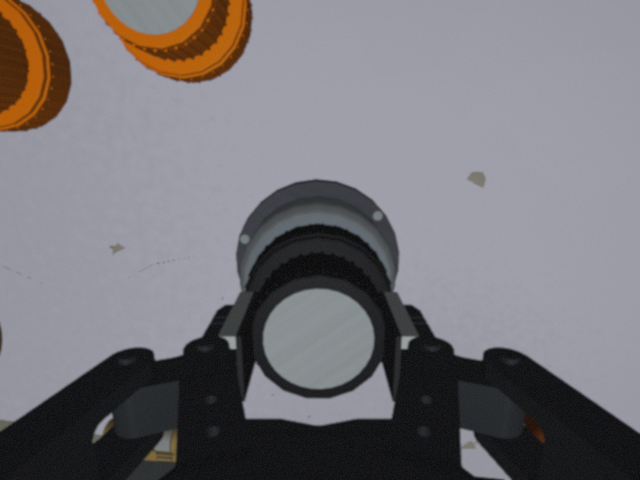

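>>> move_arm --steps '[0.5,0,0,0,0,0,0,0.5,0,0,0,0,0,0,0.5,0,0,0,0,0,0,0.5,0,0,2,0,0,0,0.5,0,0,2,0,0,0,0.5,0,0,0,0,0,0,0.5,0,0,0,0,0,0]'

```text
t: 24.35
eef_pos: [0.4942, -0.1107, 0.1343]
tool_rot: [0.0, 0.996, 0.095, 0.0]
contact_force: [-0.4, -0.5, 0.1]
gripper_width: 0.752
```

```bash
cat > hz.py <<'E'
from h import *
import sys
o,r=wrist(sys.argv[1]);print(o['eef_pos'],o['contact_force'])
g=cv2.cvtColor(r['pixels'],cv2.COLOR_RGB2GRAY)
s0=(int(sys.argv[2]),int(sys.argv[3]))
m=cv2.inRange(g,95,150);n,l,s,c=cv2.connectedComponentsWithStats(m);i=l[s0];print(s[i],c[i])
cnt,_=cv2.findContours((l==i).astype(np.uint8),cv2.RETR_EXTERNAL,cv2.CHAIN_APPROX_NONE)
for z in(.0895,.0915,.0935,.0955):
    p=np.array([ray(r,(y,x),z)[:2] for x,y in cnt[0][:,0]]).astype(np.float32)
    (cx,cy),ax,a=cv2.fitEllipse(p);print(z,cx,cy,ax)
E
python3 hz.py w21.png 290 319
```

```text
[ 0.49415578 -0.11074869  0.13425813] [-0.42491764 -0.51902412  0.116061  ]
[ 275  251   88   81 5567] [318.78677923 290.89042572]
0.0895 0.49279120564460754 -0.10988934338092804 (0.03790060803294182, 0.03793739527463913)
0.0915 0.4936088025569916 -0.10972761362791061 (0.03743213787674904, 0.037468474358320236)
0.0935 0.4944263994693756 -0.10956588387489319 (0.036963675171136856, 0.036999549716711044)
0.0955 0.49524399638175964 -0.10940416157245636 (0.03649520128965378, 0.03653063252568245)
```

View pics/w21.png

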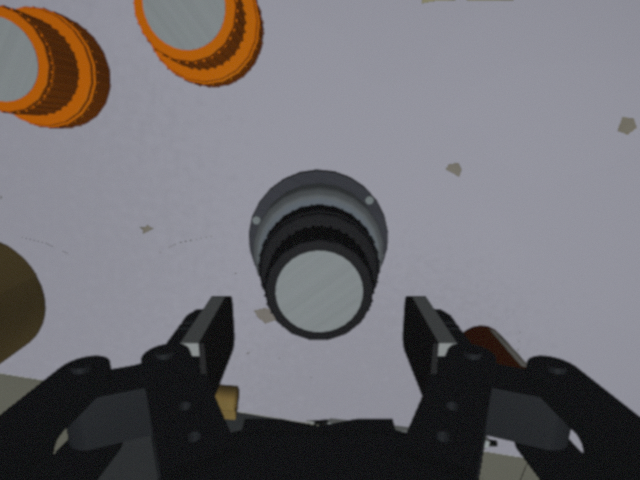

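>>> move_arm --steps '[0.5,0,0,4,0,0,0,0.5,0,0,4,0,0,0,0.5,0,0,4,0,0,0,0.5,0,0,0,0,0,0,0.5,0,0,0,0,0,0,0.5,0,0,0,0,0,0]'

```text
t: 25.0
eef_pos: [0.4932, -0.1106, 0.2525]
tool_rot: [-0.0, 0.996, 0.095, -0.002]
contact_force: [-1.4, 0.2, 0.7]
gripper_width: 0.748
```

```bash
python3 - <<'E'
from h import *
r=snap('scene','s22.png')
for k in('white_tube_mid','oil_mid','tape_mid'):
    for c in models.place_of('scene',k)[:1]: print(k,c['score'],ray(r,c['position'],Z[k]))
print(status.get_obs()['contact_force'])
E
```

```text
white_tube_mid 0.73 [ 0.65066988 -0.11403528  0.033     ]
oil_mid 0.76 [ 0.43807495 -0.23333586  0.051     ]
tape_mid 0.85 [0.40887814 0.11454946 0.024     ]
[ 0.26734404 -0.7497226   0.07668465]
```

View pics/s22.png

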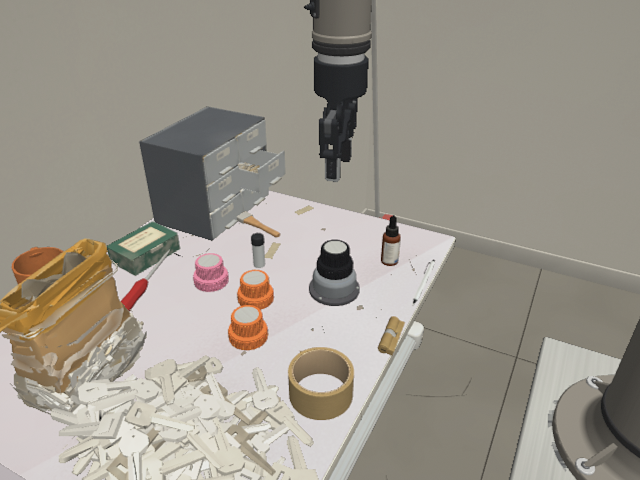

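The lid sits level on the pot at px (335,258), the bystanders are where they started, and the arm is clear. Handing in.

```bash
python3 -c "
from station import order
print(order.hand_in())"
```

```text
the job is handed in; nothing more can be done
None
```

I stood the blue tube in the pot's bore, put the black lid on and screwed it down until it jammed, then handed the job in at about 25 s. The hand-in gives no verdict, so the result below rests on my own checks.

- **Turning:** I never turned the lid backward. It came down straight onto the seal: contact was at about 7.6 mm above the rim with the seal's stiffness, so its lugs happened to meet the gaps. I then turned it clockwise about 98° until the torque reached about 1 Nm. I let go, gripped it again and turned another 9°, which also met about 1 Nm.
- **Lid height:** After release, the size of the lid's top disc in the wrist picture puts it at about 0.0906 m. Fully home is 0.0915 m and unscrewed is about 0.095 m. This rests on a disc size I calibrated while the lid was gripped, so it is good to about 1–2 mm.
- **Lid position:** The lid is within about 1 mm of the measured seal centre and looks level.
- **Bystanders:** The white tube, oil bottle and tape roll show within about 10 mm of their first readings, which is the detector's scatter, and all stand upright. The gripper was clear of everything.
- **Blue tube:** I saw it seated in the bore before the lid went on, but could not see it after that.
- **One disagreement:** On the first lid grasp I stopped about 12 mm higher than planned because I miscounted the rows, so I opened and gripped it lower before lifting.

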